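Open a push-and-turn safety cap on a leaning jug

TASK

Open the white jug that leans in its stand: its black safety cap turns only while it is pressed down firmly, so press it, turn it anticlockwise, feel for the place in the turn where it is let go (turned too far, it is held again), and lift it straight off without forcing it. Then set the cap down gently in the aluminium drip tray, standing on its open rim with the wing on top, and let go of it; leave the things lying around where they are.

Things in the scene. Friction and masses are not known exactly. Their poses are not given: they have to be found in the camera images.
- jug: white plastic jug (84x130x100 mm) strapped in a dark steel stand, all fixed to the bench; its foot is 110x138 mm; the origin lies on the bench under the stand, 10 mm before (-x of) the middle of its foot, z up. The jug leans 25 degrees towards its own -x side (roughly to the right as the robot sees it), so its neck points that way and up.
- neck: Neck of the jug, fixed; origin on its axis at the jug's top; z runs out along the neck, x is the wing's direction while locked. Under the skirt, past 25 degrees of turn, the cap left unpressed stays held about 4 mm in, up against the bayonet, and still turns. 50 mm diameter, end at z = 30 mm; the locked cap's rim rests at z = 16 mm.
- seal (a joint): sprung seal inside the neck, m: 0 with the cap locked at rest, grows as the cap is pressed in, about -0.0015 when nothing presses on it. The spring gives about 6 N at 0 and 1.2 N more per mm.
- cap_center (a point): Black safety cap, loose, locked on the neck: ribbed round cup, 63 mm diameter, 51 mm high in all, about 0.09 kg, with a wing (grip bar) on its flat roof. This point is on its axis, half-way up, 25.5 mm above the rim and 1.5 mm below the roof face. z: axis, towards the wing; x: along the wing.
- cap: The same cap; origin on its axis at the open rim. Pressed in 4 mm or more (11 N up; a collar stops it at 6.5 mm) it turns anticlockwise seen from above the wing (stop at 82 degrees). It is free only within 3 degrees of one release angle, between 43 and 75 degrees, hidden and new each time; there the seal lifts it 5 mm if let. It then comes straight off, clear after 15 mm.
- cap_wing (a point): Middle of the top of the cap's wing, 51 mm above its rim, axes as the cap's. The wing is 58 mm long (x), 20 mm thick (y) and 24 mm high, and the roof is bare on both sides of it, so fingertips astride the wing can press on the roof.
- tray: square aluminium drip tray, 124x124 mm, rim 16 mm high, walls and floor 3 mm thick, fixed to the bench, open on top; origin under its centre on the bench
- tray_floor (a point): centre of the drip tray's inner floor, 3 mm above the bench
- oil_bottle: bystander, loose, to be left alone: squeeze bottle of cutting oil, 44 mm wide, 145 mm tall, standing; origin at the centre of its underside
- chuck_key: bystander, loose, to be left alone: steel T-shaped chuck key, 52x65x12 mm, lying; origin at the centre of its underside
- machined_part: bystander, loose, to be left alone: light metal machined part with a pocket, 42x60x16 mm; origin at the centre of its underside
- block_a: bystander, loose, to be left alone: grey steel block with holes, 50x75x25 mm; origin at the centre of its underside
- tape_roll: bystander, loose, to be left alone: roll of black tape, 62 mm across, 19 mm high, lying; origin at the centre of its underside
- strap_clamp: bystander, loose, to be left alone: dark steel strap clamp, 19x68x10 mm; origin at the centre of its underside
Things that resemble listed ones, but are neither listed nor needed, are in the scene too. Of the things that look like the cap, the larger one is meant.

How it is judged:
By the outcome, as a careful person would: the job done as asked, in the order asked, and still so for the second after the job is handed in, with the robot touching nothing.
It also fails if it takes over 69 s, if anything falls off the work surface, if the arm or the gripper's body presses on something with over 40 N, if the wrist force passes 120 N, or if a joint passes its speed limit or range.

ROBOT

A 7-joint arm with a two-finger parallel gripper is mounted at the origin on a cart in front of the work surface, level with it; the furniture and walls round the work are solid. World frame = base frame: x ahead of the robot, y to its left, z up, the work surface at z = 0. Lengths are in m, angles in rad, forces in N, time in s.
With the tool pointing down it reaches from about 0.4 to 0.85 m from the base axis. Payload 4.4 kg.
Tool frame: the origin (TCP) lies midway between the tips of the shut fingers; the grasp point (between the pads) lies 19 mm behind it; z points along the fingers, y is the line along which they close (so a half turn about z gives the same grasp; the last joint's range is limited). The gripper opens to 94 mm and grips with 3 to 60 N. Pads are 16 mm wide; open, the fingers measure 119 mm over their backs; the gripper's body (75 mm by 177 mm) begins 78 mm behind the grasp point.
Start: joints at [-1.394, 0.628, 0.038, 1.517, -0.027, 0.996, -0.02], TCP at [0.156, 0.631, 0.168] pointing down, gripper open.
Joint ranges: [-3.06, 3.06], [-0.37, 2.12], [-1.25, 1.32], [0.18, 2.47], [-1.1, 4.24], [0.23, 1.98], [-2.94, 2.94]. Speed limits (rad/s): [2.57, 2.57, 3.14, 3.14, 3.14, 3.14, 3.14].

INTERFACE

Orientations are given as a rotation vector (axis times angle).
In Python, from plant import * gives the robot as it stands.
- The arm moves only by the shell command python3 -m handwheel 'ROWS' [OPENING] [FORCE]. ROWS is text: rows parted by semicolons, each of 6 numbers parted by spaces: the shift along the world's x, y, z in mm, then the turn, a rotation vector about the world's x, y, z in rad. A call has 1 to 8 rows; each row is the pose to reach, as a shift and turn from the pose commanded when the call began; what a row does not reach only later rows make up. A row lasts 1/12 s, in which the tool goes at most 41.7 mm and 7.16 degrees, less where a joint would pass 70% of its speed; a pose out of reach is approached as far as the arm can. A call with a gripper value outside its range is refused whole. OPENING is the closure in counts, from 0 (fully open) to 255 (shut), set as the call begins (- or left out, the last holds). The fingers move at their own pace and stop on an object; FORCE is the grip in N (left out, the last holds). Time passes only in rows, so rows that repeat a pose let the fingers close. It gives the time, the measured TCP pose, the force, the opening and the grip force at its end, in the units of the state.
- observe(): the state, without advancing time (a new reading comes with each control period).
- camera(name): name is "scene" or "top"; returns (picture, depth): 384x512x3 uint8, blue, green, red; 384x512 float32, m along the optical axis (not along the pixel's ray), 0 where there is no reading.
- camera_params(name): a dict with "K" (3x3 intrinsics, pixels), "eye" and "orientation" of the camera in the world. Camera axes: x right, y up, looking along -z (the intrinsics and any distortion apply to the point x, -y, -z); pixel columns grow to the right and rows downward; lengths in m; the calibration is good to about 2 mm. A picture is of the moment at which its call begins. camera_params takes no time and is no camera call.
- hand_in(): hands the job in; it is judged then, once.
The state is a dict: "clock": time; "joints": joint angles; "qvel": joint speeds; "joint_torque": joint torques, N m; "tool_pos": TCP position; "ee_rot": TCP orientation; "force": force on the tool from outside, world axes, zero at the start; "moment": the same for the moment, N m; "grip_width": opening from 0.0 (shut) to 1.0 (fully open); "gripper_force": force on a finger pad.
Only numpy, scipy, OpenCV 4.12 (cv2) and the standard library are available. Lean on these libraries where they do the work, as an engineer would, in place of code of your own. Each camera call takes 0.05 s, during which the arm holds its last target. There are 200 camera calls.

## Working session

There is one attempt and no reset: what is moved stays moved. The work goes in short steps, Python scripts to look and compute and a shell command to move; the robot and the scene stay as the last step left them, time stands still between calls to the robot, and variables do not carry over. Pictures are saved under pics/ and viewed, at most 10 in all, crops included, and the job is handed in when it is done.

```bash
mkdir -p pics; ls; python3 - <<'E'
from plant import *
import cv2,numpy as np
for n in("scene","top"):
    p,d=camera(n); cv2.imwrite(f"pics/{n}0.png",p); np.savez(f"{n}0.npz",p=p,d=d,**camera_params(n)); print(n,camera_params(n))
s=observe(); print(s)
E
```

```text
pics
scene {'K': array([[459.60479931,   0.        , 256.93312092],
       [  0.        , 459.60479931, 192.00312254],
       [  0.        ,   0.        ,   1.        ]]), 'eye': array([-0.12745887, -0.58137401,  0.85009405]), 'orientation': array([ 0.90657767, -0.3062055 , -0.64430347])}
top {'K': array([[496.20538164,   0.        , 261.27971686],
       [  0.        , 496.20538164, 186.77075257],
       [  0.        ,   0.        ,   1.        ]]), 'eye': array([0.40271234, 0.21708989, 1.18036777]), 'orientation': array([ 0.05357113, -0.08770622, -1.55805635])}
{'clock': 0.1, 'joints': array([-1.39377594,  0.62920851,  0.0384365 ,  1.51822067, -0.02702533,
        0.99627733, -0.01999512]), 'qvel': array([-0.00121341, -0.00343638,  0.000602  , -0.00253047,  0.00151457,
       -0.00049082, -0.00016277]), 'joint_torque': array([ 3.07300041e-03, -5.50791442e+01,  1.14748500e+00, -1.87117124e+01,
       -5.21956198e-02,  1.92153576e-02,  4.06678578e-05]), 'tool_pos': array([0.15609294, 0.63033787, 0.16719033]), 'ee_rot': array([-3.80461590e-01, -3.11826003e+00,  2.48690094e-03]), 'force': array([-0.13770963,  0.54748889,  0.21925292]), 'moment': array([-0.04004237, -0.01196471, -0.04160536]), 'gripper_force': 0.0, 'grip_width': 0.9985381044890479}
```

View pics/scene0.png

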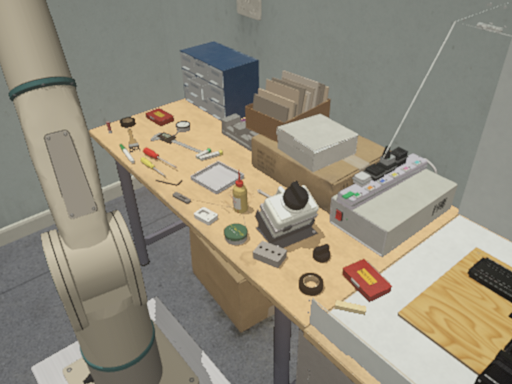

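View pics/top0.png

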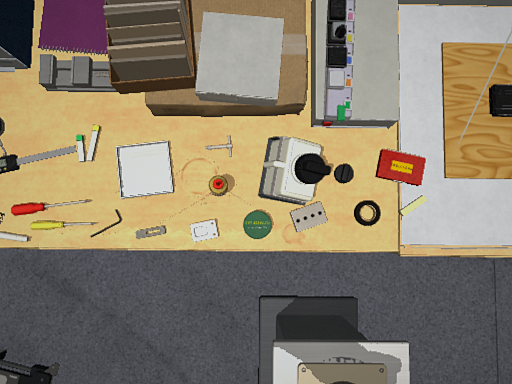

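The scene view shows the jug at about (290,215) with its cap at (296,196), and the tray at (217,178). In the top view the jug is at (290,168), the cap at (310,168), the decoy cap at (343,173), the tray at (146,169) and the oil bottle at (218,184). Next I'll crop in on the cap and build a point cloud.

```bash
cat > h.py <<'E'
import numpy as np,cv2
from scipy.spatial.transform import Rotation as R
def load(n): return np.load(n+".npz")
def ray(z,u,v):
    K=z["K"];u=np.asarray(u,float);v=np.asarray(v,float)
    c=np.stack([(u-K[0,2])/K[0,0],-(v-K[1,2])/K[1,1],-np.ones_like(u)],-1)
    return R.from_rotvec(z["orientation"]).apply(c.reshape(-1,3)).reshape(c.shape)
def cloud(z):
    v,u=np.mgrid[:384,:512]; return z["eye"]+ray(z,u,v)*z["d"][...,None]
def onplane(z,u,v,h):
    r=ray(z,u,v); return z["eye"]+r*((h-z["eye"][2])/r[...,2])[...,None]
E
python3 - <<'E'
from h import *
a=load("scene0");b=load("top0")
A=cv2.resize(a["p"][165:255,240:340],None,fx=4,fy=4,interpolation=cv2.INTER_CUBIC)
B=cv2.resize(b["p"][125:215,250:350],None,fx=4,fy=4,interpolation=cv2.INTER_CUBIC)
cv2.imwrite("pics/crop.png",np.hstack([A,B]))
for z,box in((a,(165,255,240,340)),(b,(125,215,250,360))):
    P=cloud(z);g=z["p"].max(2)
    r0,r1,c0,c1=box
    m=np.zeros_like(g,bool);m[r0:r1,c0:c1]=True
    m&=(g<60)&(P[...,2]>.10)&(P[...,2]<.3)
    Q=P[m];print(len(Q),Q.min(0),Q.max(0),np.median(Q,0))
P=cloud(b);print(P[168,146],P[210,100],P[230,280])
# tray: contour on top rim
hsv=cv2.cvtColor(b["p"],cv2.COLOR_BGR2HSV)
m=((hsv[...,1]<60)).astype(np.uint8);m[:135]=0;m[205:]=0;m[:,:110]=0;m[:,185:]=0
c=max(cv2.findContours(m,0,2)[0],key=cv2.contourArea);rc=cv2.minAreaRect(c);bx=cv2.boxPoints(rc)
print(rc,onplane(b,bx[:,0],bx[:,1],.016),onplane(b,*np.array(rc[0]),.016))
E
```

```text
233 [0.50016575 0.05113207 0.12867196] [0.56069866 0.10937105 0.18830602] [0.52285844 0.07423051 0.15495137]
789 [0.50500115 0.05372364 0.1347987 ] [0.5661442  0.12502474 0.19201402] [0.53239768 0.0945438  0.1615269 ]
[0.55058829 0.46668533 0.00326348] [ 0.44977144  0.57334169 -0.00328822] [ 0.40709367  0.14636117 -0.00123994]
((143.9182586669922, 169.12481689453125), (52.80350875854492, 53.91154479980469), 83.41805267333984) [[0.60027708 0.54044771 0.016     ]
 [0.61687826 0.41505532 0.016     ]
 [0.49254844 0.39750578 0.016     ]
 [0.47653568 0.52180775 0.016     ]] [0.54625879 0.46877245 0.016     ]
```

View pics/crop.png

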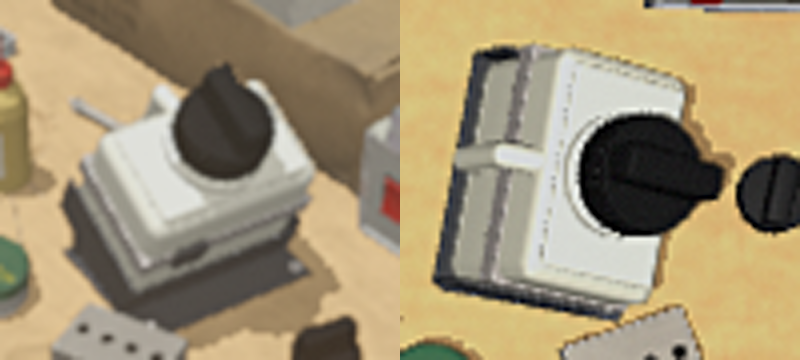

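The crop shows the cap on the leaning jug. Its wing runs roughly toward the right of the top view, with a slight downward slant in the image (620,165)→(720,190). Next I'll fit the jug's top plane, the cap axis and the wing direction.

```bash
cat > fit.py <<'E'
from h import *
a=load("scene0");b=load("top0")
def plane(Q):
    for k in range(6):
        c=Q.mean(0);n=np.linalg.svd(Q-c,full_matrices=False)[2][2];n*=np.sign(n[2]);r=(Q-c)@n
        Q=Q[abs(r)<max(.0015,1.5*r.std())]
    return c,n,len(Q),r.std()
def pts(z,box,f):
    P=cloud(z);r0,r1,c0,c1=box;m=np.zeros(P.shape[:2],bool);m[r0:r1,c0:c1]=1
    return P[m&f(z["p"].astype(int),P)&(z["d"]>0)]
W=lambda p,P:(p.min(2)>165)&(P[...,2]>.07)
D=lambda p,P:(p.max(2)<75)&(P[...,2]>.10)&(P[...,2]<.3)
for nm,z,bw,bd in(("top",b,(140,198,291,320),(145,190,290,335)),("scene",a,(180,225,262,318),(178,215,280,312))):
    Q=pts(z,bw,W);c,n,k,s=plane(Q)
    print(nm,"top plane",c,n,k,s,"lean",np.degrees(np.arccos(n[2])),"az",np.degrees(np.arctan2(n[1],n[0])))
    C=pts(z,bd,D);h=(C-c)@n
    print(" h hist",np.histogram(h,bins=np.arange(0,.08,.004)))
    np.savez("c_"+nm,C=C,c=c,n=n)
# jug foot / stand outline via top view, dark base edges
E
python3 fit.py
```

```text
top top plane [0.53928792 0.10687616 0.12147978] [-0.07035626 -0.42734548  0.90134668] 347 0.0008037821482909745 lean 25.66434915277453 az -99.34905618457088
 h hist (array([  0,   1,   1,  10,  25,  24,  27,  29,  53, 228, 117,  12,  17,
        16,  34, 156,  47,   0,   0]), array([0.   , 0.004, 0.008, 0.012, 0.016, 0.02 , 0.024, 0.028, 0.032,
       0.036, 0.04 , 0.044, 0.048, 0.052, 0.056, 0.06 , 0.064, 0.068,
       0.072, 0.076]))
scene top plane [0.51437982 0.10130244 0.11641235] [-0.05438783 -0.39210459  0.91831147] 281 0.0015737870898047594 lean 23.319534868406148 az -97.89696378438173
 h hist (array([  0,   0,   0,   0,   2,   9,  20,  20,  32, 108,  67,  23,  21,
        18,  28,  72,  59,   4,   0]), array([0.   , 0.004, 0.008, 0.012, 0.016, 0.02 , 0.024, 0.028, 0.032,
       0.036, 0.04 , 0.044, 0.048, 0.052, 0.056, 0.06 , 0.064, 0.068,
       0.072, 0.076]))
```

```bash
cat > fit2.py <<'E'
from h import *
from scipy.optimize import least_squares
az=np.radians(-98.6);l=np.radians(25);n=np.array([np.sin(l)*np.cos(az),np.sin(l)*np.sin(az),np.cos(l)])
ex=np.array([np.cos(az)*np.cos(l),np.sin(az)*np.cos(l),-np.sin(l)]);ey=np.cross(n,ex)
for nm in("top","scene"):
    f=np.load(f"c_{nm}.npz");C=f["C"];c=np.median(C,0)
    hr=C@n; H=np.histogram(hr,bins=np.arange(hr.min(),hr.max()+.001,.001))
    wt=np.percentile(hr,96); 
    wing=C[(hr>wt-.004)];q=wing@np.c_[ex,ey]
    (cx,cy),(w,h),ang=cv2.minAreaRect((q*1000).astype(np.float32)); 
    d=np.linalg.svd(q-q.mean(0))[2][0]
    wc=np.array([cx,cy])/1000
    print(nm,"wing rect c",wc,"size",w,h,"ang",ang,"pca ang in (ex,ey)",np.degrees(np.arctan2(d[1],d[0])),"top h",np.median(wing@n))
    print("  wing top mid world",wc@np.array([ex,ey])+np.median(wing@n)*n)
    roof=C[(hr<wt-.018)&(hr>wt-.03)];q2=roof@np.c_[ex,ey]
    print("  roof h",np.median(roof@n),len(roof))
    rc,rr=cv2.minEnclosingCircle((q2*1000).astype(np.float32));print("  roof circ",rc,rr, "world at wing top", np.array(rc)/1000@np.array([ex,ey])+np.median(wing@n)*n)
    cw=wing.mean(0);nn=np.linalg.svd(wing-cw)[2][2];print("  wing normal",nn*np.sign(nn[2]))
    cw=roof.mean(0);nn=np.linalg.svd(roof-cw)[2][2];print("  roof normal",nn*np.sign(nn[2]))
print("n",n,"ex",ex,"ey",ey)
# jug base edge in top view: left dark edge
E
python3 fit2.py
```

```text
top wing rect c [-0.21832846  0.51726776] size 19.608299255371094 59.0032958984375 ang 86.98753356933594 pca ang in (ex,ey) -0.87950063540779 top h 0.09439839407637916
  wing top mid world [0.53507514 0.07885224 0.17782359]
  roof h 0.07047105979096623 381
  roof circ (-217.31895446777344, 517.6921997070312) 32.674198150634766 world at wing top [0.53535799 0.07788413 0.17739696]
  wing normal [-0.03528967 -0.41737128  0.90805058]
  roof normal [-0.06863763 -0.41723314  0.90620383]
scene wing rect c [-0.21318155  0.5128952 ] size 52.47398376464844 19.901262283325195 ang 2.117121696472168 pca ang in (ex,ey) 1.3962650607340745 top h 0.09482834030712844
  wing top mid world [0.53002704 0.07471419 0.17603808]
  roof h 0.07022269585219684 201
  roof circ (-212.7388153076172, 514.1575317382812) 31.888004302978516 world at wing top [0.53121517 0.07412869 0.17585097]
  wing normal [-0.02295833 -0.45177719  0.89183535]
  roof normal [-0.07023452 -0.4115329   0.90868465]
n [-0.06319637 -0.4178665   0.90630779] ex [-0.13552505 -0.89611761 -0.42261826] ey [ 9.88756381e-01 -1.49535343e-01  6.93889390e-18]
```

```bash
cat > go.py <<'E'
from h import *
from plant import observe
l,az=np.radians(25),np.radians(-98.6)
n=np.array([np.sin(l)*np.cos(az),np.sin(l)*np.sin(az),np.cos(l)])
ex=np.array([np.cos(az)*np.cos(l),np.sin(az)*np.cos(l),-np.sin(l)]);ey=np.cross(n,ex)
wt=np.array([.5326,.0763,.1768])
G=R.from_matrix(np.c_[-ex,ey,-n])
def delta(p,Rg):
    s=observe();c=R.from_rotvec(s["ee_rot"])
    d=(Rg*c.inv()).as_rotvec()
    print("shift mm",np.round((np.array(p)-s["tool_pos"])*1000,1),"turn",np.round(d,3),"deg",np.degrees(np.linalg.norm(d)).round(1),
    "F",np.round(s["force"],1),"t",round(s["clock"],2),"grip",round(s["grip_width"],3),s["gripper_force"],"q",np.round(s["joints"],2))
E
python3 - <<'E'
from go import *
b=load("top0");P=cloud(b)
for u,v in((225,110),(225,95),(150,100),(80,75),(70,72),(320,122),(218,184),(343,173)):print(u,v,P[v,u].round(3))
delta(wt+.08*n,G)
delta(wt+.08*n+[0,0,.1],G)
print(n,ex,ey)
E
```

```text
225 110 [0.675 0.277 0.079]
225 95 [0.677 0.271 0.197]
150 100 [0.686 0.439 0.114]
80 75 [0.756 0.611 0.063]
70 72 [0.777 0.652 0.016]
320 122 [0.66  0.057 0.04 ]
218 184 [0.504 0.288 0.116]
343 173 [0.541 0.003 0.037]
shift mm [ 371.5 -587.5   82.1] turn [ 0.399  0.264 -1.453] deg 87.6 F [-0.1  0.5  0.2] t 0.1 grip 0.999 0.0 q [-1.39  0.63  0.04  1.52 -0.03  1.   -0.02]
shift mm [ 371.5 -587.5  182.1] turn [ 0.399  0.264 -1.453] deg 87.6 F [-0.1  0.5  0.2] t 0.1 grip 0.999 0.0 q [-1.39  0.63  0.04  1.52 -0.03  1.   -0.02]
[-0.06319637 -0.4178665   0.90630779] [-0.13552505 -0.89611761 -0.42261826] [ 9.88756381e-01 -1.49535343e-01  6.93889390e-18]
```

```bash
python3 -m handwheel '0 0 30 0 0 0; 0 0 65 0 0 0; 0 0 100 0 0 0; 15 -10 130 0.02 0.015 -0.08; 35 -40 150 0.045 0.03 -0.17; 55 -75 150 0.07 0.045 -0.26; 75 -110 150 0.1 0.063 -0.35; 95 -145 150 0.12 0.08 -0.44' 0 30; python3 -c "
from go import *
delta(wt+.08*n,G)"
```

```text
clock: 0.77
tool_pos: [0.2521, 0.4838, 0.3181]
ee_rot: [-1.027, -2.865, -0.168]
force: [0.4, -0.7, 0.2]
grip_width: 1.001
gripper_force: 0.0
shift mm [ 275.5 -440.9  -68.8] turn [ 0.277  0.185 -1.008] deg 60.8 F [ 0.4 -0.7  0.2] t 0.77 grip 1.001 0.0 q [-1.17  0.28  0.15  1.69 -0.17  1.09 -0.07]
```

```bash
python3 -m handwheel '17 -27 0 0.02 0.013 -0.07; 35 -55 0 0.04 0.03 -0.15; 52 -83 0 0.06 0.04 -0.23; 70 -111 0 0.08 0.053 -0.31; 87 -139 0 0.11 0.073 -0.4; 105 -168 0 0.135 0.09 -0.49; 122 -195 0 0.16 0.105 -0.58; 140 -224 0 0.18 0.12 -0.66'; python3 -m handwheel '17 -27 -5 0.015 0.01 -0.05; 35 -55 -15 0.03 0.02 -0.1; 52 -83 -25 0.04 0.027 -0.15; 70 -111 -35 0.055 0.04 -0.2; 87 -139 -45 0.07 0.05 -0.25; 105 -168 -55 0.08 0.055 -0.3; 122 -195 -62 0.09 0.06 -0.33; 135 -216 -68 0.097 0.065 -0.348';python3 -c "
from go import *
delta(wt+.08*n,G)"
```

```text
clock: 1.43
tool_pos: [0.3914, 0.2603, 0.318]
ee_rot: [-1.818, -2.251, -0.381]
force: [0.8, 1.4, -0.9]
grip_width: 1.002
gripper_force: 0.0
clock: 2.1
tool_pos: [0.5268, 0.0431, 0.2489]
ee_rot: [-2.137, -1.839, -0.471]
force: [0.9, 0.7, 0.4]
grip_width: 0.994
gripper_force: 0.0
shift mm [ 0.7 -0.3  0.4] turn [ 0.001 -0.001 -0.001] deg 0.1 F [0.9 0.7 0.4] t 2.1 grip 0.994 0.0 q [-0.19  0.43  0.55  1.84 -0.73  1.14  0.57]
```

```bash
python3 -m handwheel '1 7 -15 0 0 0; 2 14 -30 0 0 0; 3 21 -45 0 0 0; 4 28 -60 0 0 0; 5.4 35.5 -77 0 0 0; 5.4 35.5 -77 0 0 0'; python3 - <<'E'
from go import *
from plant import camera,camera_params
o=[]
for nm,(r,c) in (("scene",(150,240)),("top",(120,250))):
    p,d=camera(nm);np.savez(nm+"1.npz",p=p,d=d,**camera_params(nm));o.append(cv2.resize(p[r:r+90,c:c+100],None,fx=4,fy=4,interpolation=cv2.INTER_CUBIC))
cv2.imwrite("pics/c1.png",np.hstack(o));delta(wt-.005*n,G)
E
```

```text
clock: 2.6
tool_pos: [0.5292, 0.0836, 0.1702]
ee_rot: [-2.128, -1.842, -0.465]
force: [-2.0, 0.3, -0.4]
grip_width: 1.0
gripper_force: 0.0
shift mm [ 1.8 -3.1 -0.4] turn [ 0.001 -0.002 -0.005] deg 0.3 F [ 0.9 -0.8  0.4] t 2.7 grip 1.003 0.0 q [-0.21  0.52  0.49  1.94 -0.85  0.98  0.66]
```

View pics/c1.png

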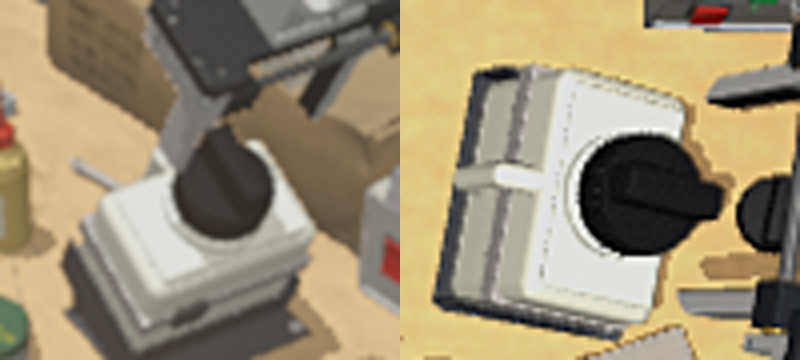

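The scene view (left) shows the fingers reaching down toward the cap. In the top view (right) the fingertips are at crop (710,95) and (685,300), either side of the wing, whose mid is about (670,195). I'll project the TCP into both views to check the offset.

```bash
python3 - <<'E'
from go import *
from plant import observe
s=observe();T=R.from_rotvec(s["ee_rot"]);t=s["tool_pos"]
def proj(z,p):
    c=R.from_rotvec(z["orientation"]).inv().apply(p-z["eye"]);K=z["K"]
    return np.array([K[0,0]*c[0]/-c[2]+K[0,2],K[1,1]*-c[1]/-c[2]+K[1,2]])
for nm,o in(("top1",(250,120)),("scene1",(240,150))):
    z=load(nm)
    for k in(-.050,0,.050):print(nm,k,((proj(z,t+T.apply([0,k,0]))-o)*4).round())
    print("wing",((proj(z,wt)-o)*4).round())
z=load("top1");P=cloud(z)
for u,v in((430,145),(428,143)):pass
for cx,cy in((715,95),(725,90),(745,85),(690,300),(700,300),(720,298)):
    print(cx,cy,P[120+cy//4,250+(cx-400)//4].round(3))
E
```

```text
top1 -0.05 [254. 293.]
top1 0 [268. 197.]
top1 0.05 [282. 102.]
wing [280. 194.]
scene1 -0.05 [162. 186.]
scene1 0 [229. 161.]
scene1 0.05 [293. 136.]
wing [236. 158.]
715 95 [0.578 0.066 0.215]
725 90 [0.579 0.061 0.223]
745 85 [0.578 0.054 0.24 ]
690 300 [0.475 0.078 0.221]
700 300 [0.474 0.074 0.23 ]
720 298 [0.475 0.066 0.244]
```

```bash
python3 -m handwheel '1 -2 -1 0 0 0; 1 -2 -1 0 0 0; 1 -2 -1 0 0 0; 1 -2 -1 0 0 0;1 -2 -1 0 0 0; 1 -1 -4 0 0 0; 1.5 1 -8 0 0 0; 1.5 1 -8 0 0 0' 174 30; python3 - <<'E'
from go import *
from plant import camera,camera_params
o=[]
for nm,(r,c) in (("scene",(150,240)),("top",(120,250))):
    p,d=camera(nm);np.savez(nm+"2.npz",p=p,d=d,**camera_params(nm));o.append(cv2.resize(p[r:r+90,c:c+100],None,fx=4,fy=4,interpolation=cv2.INTER_CUBIC))
cv2.imwrite("pics/c2.png",np.hstack(o));delta(wt-.014*n,G)
E
```

```text
clock: 3.37
tool_pos: [0.5326, 0.0832, 0.1642]
ee_rot: [-2.131, -1.843, -0.47]
force: [-0.0, -0.3, -0.1]
grip_width: 0.468
gripper_force: 0.0
shift mm [ 0.6 -0.6 -0.5] turn [ 0.001 -0.001 -0.005] deg 0.3 F [0.1 0.3 0.2] t 3.47 grip 0.387 0.0 q [-0.2   0.54  0.48  1.94 -0.86  0.96  0.68]
```

View pics/c2.png

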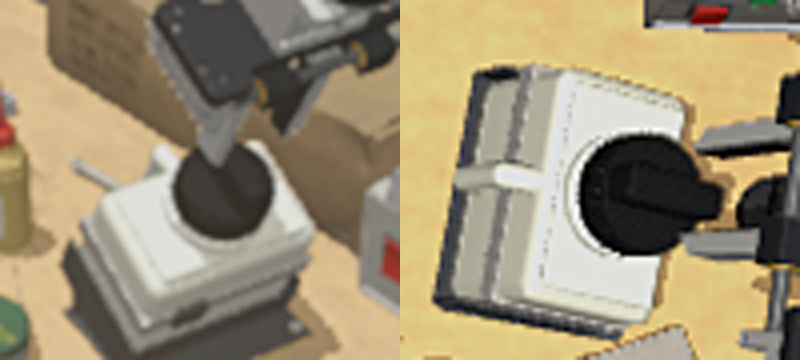

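The tips are now closer to the wing. In the top view they end at (700,135) and (685,245), right of where the TCP projects. I'll express the gripper's points in the tool frame to see the offset.

```bash
python3 - <<'E'
from go import *
from plant import observe
s=observe();T=R.from_rotvec(s["ee_rot"]);t=s["tool_pos"]
for nm in("top","scene"):
    z=load(nm+"2");z0=load(nm+"0");P=cloud(z)
    m=(abs(z["d"]-z0["d"])>.01)&(z["d"]>0)&(abs(z["p"].astype(int)-z0["p"]).max(2)>15)
    Q=T.inv().apply(P[m]-t)*1000
    k=(abs(Q[:,0])<60)&(abs(Q[:,1])<70)&(Q[:,2]>-60)
    Q=Q[k];uv=np.argwhere(m)[k]
    for lo in range(-60,10,6):
        for sg in(-1,1):
            q=Q[(Q[:,2]>=lo)&(Q[:,2]<lo+6)&(Q[:,1]*sg>0)]
            if len(q):print(nm,lo,sg,len(q),q.min(0).round(),q.max(0).round())
E
```

```text
top -60 -1 14 [ -2. -33. -59.] [ 12. -20. -54.]
top -60 1 17 [ -3.  20. -59.] [ 12.  31. -54.]
top -54 -1 9 [ -2. -32. -53.] [ 12. -22. -48.]
top -54 1 12 [ -1.  19. -54.] [ 12.  29. -49.]
top -48 -1 11 [ -1. -32. -48.] [ 12. -22. -42.]
top -48 1 13 [ -7.  19. -48.] [ 11.  30. -43.]
top -42 -1 3 [  9. -24. -41.] [ 10. -22. -37.]
top -42 1 9 [ -8.  19. -42.] [ 11.  25. -36.]
scene -60 -1 10 [-11. -39. -59.] [  7. -29. -54.]
scene -60 1 11 [-12.  17. -60.] [  2.  30. -55.]
scene -54 -1 13 [-11. -38. -54.] [  7. -27. -48.]
scene -54 1 12 [-11.  17. -54.] [  2.  30. -48.]
scene -48 -1 5 [-10. -37. -48.] [  0. -30. -44.]
scene -48 1 10 [ -9.  17. -47.] [  8.  25. -42.]
scene -42 -1 3 [-10. -32. -41.] [ -9. -26. -39.]
scene -42 1 7 [ -9.  18. -42.] [  4.  28. -40.]
```

```bash
python3 - <<'E'
from go import *
from plant import observe
s=observe();T=R.from_rotvec(s["ee_rot"]);t=s["tool_pos"]
for nm in("top","scene"):
  for i in "12":
    z=load(nm+i);z0=load(nm+"0");P=cloud(z)
    m=(z0["d"]-z["d"]>.008)&(z["d"]>0)
    dx=np.array([0,0,0]) if i=="2" else -np.array([1.5,1,-8])/1000
    Q=T.inv().apply(P[m]-t-dx)*1000
    Q=Q[(abs(Q[:,0])<30)&(abs(Q[:,1])<70)&(Q[:,2]>-75)]
    for sg in(-1,1):
        q=Q[Q[:,1]*sg>0];q=q[np.argsort(-q[:,2])];print(nm,i,sg,len(q),"furthest",q[:6:2].round().tolist())
    # body front
p=load("top2")
E
```

```text
top 1 -1 79 furthest [[-21.0, -64.0, 150.0], [7.0, -49.0, -36.0], [9.0, -51.0, -39.0]]
top 1 1 98 furthest [[6.0, 26.0, 14.0], [-1.0, 46.0, -35.0], [6.0, 46.0, -38.0]]
top 2 -1 76 furthest [[-8.0, -65.0, 173.0], [-15.0, -61.0, 55.0], [9.0, -22.0, -39.0]]
top 2 1 87 furthest [[3.0, 57.0, 46.0], [9.0, 25.0, -36.0], [3.0, 20.0, -37.0]]
scene 1 -1 144 furthest [[27.0, -53.0, 1019.0], [18.0, -49.0, 1014.0], [15.0, -46.0, 1008.0]]
scene 1 1 115 furthest [[-30.0, 24.0, 803.0], [-29.0, 64.0, 796.0], [-22.0, 0.0, 782.0]]
scene 2 -1 109 furthest [[27.0, -61.0, 1010.0], [16.0, -53.0, 1003.0], [4.0, -50.0, 1001.0]]
scene 2 1 92 furthest [[-27.0, 23.0, 797.0], [-30.0, 52.0, 792.0], [-22.0, 32.0, 785.0]]
```

Both views put the visible fingertips about 36 mm behind the reported TCP, so I'll descend further and watch the force.

```bash
python3 -m handwheel '0.3 2 -4.5 0 0 0; 0.6 4 -9 0 0 0; 1 6.2 -13.5 0 0 0; 1.3 8.4 -18.1 0 0 0; 1.3 8.4 -18.1 0 0 0;1.3 8.4 -18.1 0 0 0'; python3 - <<'E'
from go import *
from plant import camera,camera_params,observe
o=[]
s=observe();T=R.from_rotvec(s["ee_rot"]);t=s["tool_pos"]
for nm,(r,c) in (("scene",(150,240)),("top",(120,250))):
    p,d=camera(nm);z=dict(p=p,d=d,**camera_params(nm));o.append(cv2.resize(p[r:r+90,c:c+100],None,fx=4,fy=4,interpolation=cv2.INTER_CUBIC))
    P=cloud(z);m=(load(nm+"0")["d"]-d>.008)&(d>0);Q=T.inv().apply(P[m]-t)*1000
    Q=Q[(abs(Q[:,0])<15)&(abs(Q[:,1])<45)&(Q[:,2]>-75)&(Q[:,2]<5)]
    for sg in(-1,1):
        q=Q[Q[:,1]*sg>0];q=q[np.argsort(-q[:,2])];print(nm,sg,len(q),q[:8:2].round().tolist())
cv2.imwrite("pics/c3.png",np.hstack(o));delta(wt-.034*n,G)
E
```

```text
clock: 3.97
tool_pos: [0.5341, 0.0911, 0.1464]
ee_rot: [-2.132, -1.843, -0.471]
force: [-0.9, -0.6, -0.5]
grip_width: 0.316
gripper_force: 0.0
scene -1 46 [[-10.0, -19.0, -38.0], [-11.0, -24.0, -43.0], [-11.0, -23.0, -48.0], [-10.0, -19.0, -48.0]]
scene 1 65 [[-9.0, 13.0, -37.0], [0.0, 12.0, -38.0], [-1.0, 14.0, -39.0], [2.0, 12.0, -40.0]]
top -1 73 [[8.0, -15.0, -37.0], [10.0, -22.0, -42.0], [11.0, -20.0, -43.0], [10.0, -20.0, -45.0]]
top 1 79 [[10.0, 18.0, -38.0], [1.0, 16.0, -40.0], [-7.0, 15.0, -40.0], [10.0, 18.0, -42.0]]
shift mm [ 0.2 -0.2 -0.9] turn [ 0.001 -0.    -0.005] deg 0.3 F [-1.1  0.3  0.8] t 4.07 grip 0.32 0.0 q [-0.21  0.56  0.46  1.96 -0.9   0.93  0.7 ]
```

View pics/c3.png

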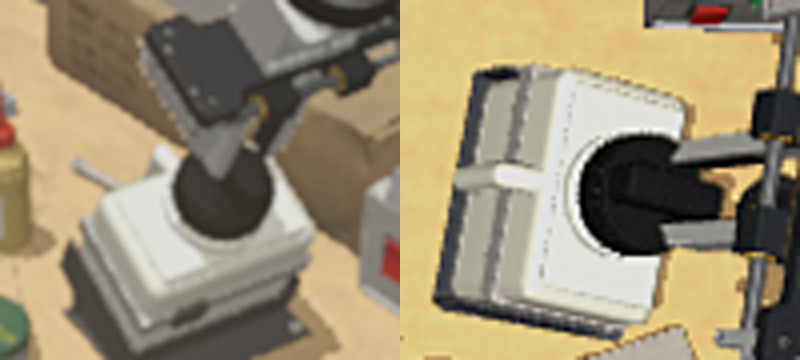

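The tips now sit just above the wing top at crop (690,150) and (665,235), astride the wing and with no force. I'll keep descending.

```bash
python3 -m handwheel '0.3 2 -4.5 0 0 0; 0.6 4 -9 0 0 0; 1 6 -13 0 0 0; 1.3 8 -17 0 0 0; 1.4 9.2 -19.9 0 0 0;1.4 9.2 -19.9 0 0 0'; python3 -m handwheel '0.1 0.8 -1.8 0 0 0; 0.25 1.7 -3.6 0 0 0; 0.25 1.7 -3.6 0 0 0;0.25 1.7 -3.6 0 0 0';python3 -m handwheel '0.1 0.8 -1.8 0 0 0;  0.1 0.8 -1.8 0 0 0;0.1 0.8 -1.8 0 0 0'
```

```text
clock: 4.57
tool_pos: [0.5353, 0.1006, 0.1262]
ee_rot: [-2.132, -1.843, -0.47]
force: [-0.2, -0.1, 0.6]
grip_width: 0.319
gripper_force: 0.0
clock: 4.9
tool_pos: [0.5361, 0.1018, 0.1234]
ee_rot: [-2.133, -1.843, -0.472]
force: [-0.1, 0.3, -0.4]
grip_width: 0.32
gripper_force: 0.0
clock: 5.15
tool_pos: [0.5366, 0.1022, 0.122]
ee_rot: [-2.133, -1.843, -0.473]
force: [-0.1, -1.0, 3.8]
grip_width: 0.32
gripper_force: 1.8
```

Contact with the roof came where I expected. Now I'll grip the wing.

```bash
python3 -m handwheel '0 0 0 0 0 0;0 0 0 0 0 0;0 0 0 0 0 0;0 0 0 0 0 0;0 0 0 0 0 0;0 0 0 0 0 0' 255 40; python3 -c "
from go import *
delta(wt-.034*n,G)
s=observe();print(s['force'],s['moment'],s['force']@n,s['force']@ex,s['force']@ey)"
```

```text
clock: 5.65
tool_pos: [0.5385, 0.1017, 0.122]
ee_rot: [-2.136, -1.844, -0.475]
force: [6.0, -0.5, 2.1]
grip_width: 0.211
gripper_force: 39.9
shift mm [ -3.7 -11.2  24. ] turn [ 0.002  0.003 -0.003] deg 0.3 F [ 6.  -0.5  2.1] t 5.65 grip 0.211 39.880102195966174 q [-0.21  0.6   0.43  1.98 -0.95  0.88  0.74]
[ 6.02349215 -0.54029366  2.11233395] [-0.62226339 -1.11882984 -0.63512532] 1.759532504863792 -1.2248782949392216 6.036559301526179
```

```bash
cat > st.py <<'E'
from go import *
s=observe();f=s["force"];T=R.from_rotvec(s["ee_rot"])
d=R.from_matrix((G.inv()*T).as_matrix()).as_rotvec()
p=s["tool_pos"]-np.array([.5385,.1017,.122])
print("F n/ex/ey",(f@n).round(1),(f@ex).round(1),(f@ey).round(1),"M n",(s["moment"]@n).round(3),"turn ccw",(-np.degrees(d[2])).round(1),np.degrees(d[:2]).round(1),"pos n/ex/ey mm",(1000*p@n).round(2),(1000*p@ex).round(2),(1000*p@ey).round(2),"t",round(s["clock"],2),"grip",s["grip_width"].round(3),s["gripper_force"].round(0),"q7",s["joints"].round(2))
E
python3 -m handwheel '2 -0.3 0 0 0 0;2.2 1 -3 0 0 0; 2.4 2.3 -6 0 0 0; 2.6 3.5 -8.5 0 0 0;2.6 3.5 -8.5 0 0 0;2.6 3.5 -8.5 0 0 0' ; python3 st.py
```

```text
clock: 6.15
tool_pos: [0.5392, 0.1046, 0.116]
ee_rot: [-2.133, -1.842, -0.476]
force: [-5.2, -8.4, 26.2]
grip_width: 0.209
gripper_force: 42.2Traceback (most recent call last):
  File "st.py", line 5, in <module>
    print("F n/ex/ey",(f@n).round(1),(f@ex).round(1),(f@ey).round(1),"M n",(s["moment"]@n).round(3),"turn ccw",(-np.degrees(d[2])).round(1),np.degrees(d[:2]).round(1),"pos n/ex/ey mm",(1000*p@n).round(2),(1000*p@ex).round(2),(1000*p@ey).round(2),"t",round(s["clock"],2),"grip",s["grip_width"].round(3),s["gripper_force"].round(0),"q7",s["joints"].round(2))
                                                                                                                                                                                                                                                                                     ^^^^^^^^^^^^^^^^^^^^^
AttributeError: 'float' object has no attribute 'round'
```

```bash
sed -i 's/\["gripper_force"\].round(0)/["gripper_force"]/; s/s\["grip_width"\].round(3)/s["grip_width"]/' st.py
python3 st.py; python3 -m handwheel '-0.8 0 0 -0.005 -0.033 0.072;-0.8 0 0 -0.011 -0.073 0.159;-0.8 0 0 -0.018 -0.117 0.254;-0.8 0 0 -0.0246 -0.163 0.353' ; python3 st.py
```

```text
F n/ex/ey 27.6 -2.8 -3.9 M n -0.117 turn ccw 0.2 [-0.   0.1] pos n/ex/ey mm -6.64 -0.13 0.24 t 6.15 grip 0.20868031903194037 42.17112280894071 q7 [-0.2   0.61  0.43  1.98 -0.96  0.87  0.75]
clock: 6.48
tool_pos: [0.54, 0.1039, 0.1158]
ee_rot: [-1.77, -2.271, -0.558]
force: [-2.0, -7.8, 23.6]
grip_width: 0.21
gripper_force: 41.1
F n/ex/ey 24.8 -2.7 -0.8 M n -0.274 turn ccw 22.8 [-0.2 -0.1] pos n/ex/ey mm -6.6 0.44 1.1 t 6.48 grip 0.20971112199548603 41.116341522865696 q7 [-0.15  0.59  0.34  1.98 -0.92  0.82  1.1 ]
```

```bash
python3 -m handwheel '0 0 0 -0.006 -0.038 0.0825;0 0 0 -0.012 -0.076 0.165;0 0 0 -0.0172 -0.1137 0.2465;0 0 0 -0.0172 -0.1137 0.2465' ; python3 st.py; python3 -m handwheel '-0.2 -1.3 2.7 0 0 0;-0.4 -2.5 5.4 0 0 0;-0.4 -2.5 5.4 0 0 0;-0.4 -2.5 5.4 0 0 0';python3 st.py
```

```text
clock: 6.82
tool_pos: [0.5398, 0.1039, 0.1158]
ee_rot: [-1.469, -2.529, -0.604]
force: [-2.2, -8.7, 23.1]
grip_width: 0.21
gripper_force: 40.5
F n/ex/ey 24.7 -1.7 -0.9 M n 0.039 turn ccw 38.3 [-0.2 -0.1] pos n/ex/ey mm -6.59 0.43 1.0 t 6.82 grip 0.20995789819796903 40.458397055699606 q7 [-0.1   0.59  0.27  1.98 -0.88  0.79  1.34]
clock: 7.15
tool_pos: [0.5394, 0.1028, 0.1183]
ee_rot: [-1.472, -2.527, -0.599]
force: [5.9, -0.5, 0.1]
grip_width: 0.211
gripper_force: 40.4
F n/ex/ey -0.1 -0.4 5.9 M n -0.019 turn ccw 38.2 [-0.1 -0.2] pos n/ex/ey mm -3.85 0.44 0.74 t 7.15 grip 0.21127614227894226 40.43924027340836 q7 [-0.11  0.58  0.28  1.98 -0.87  0.8   1.33]
```

```bash
python3 -m handwheel '0.8 0 0 -0.0028 -0.0182 0.0395;0.8 0 0 -0.0055 -0.0365 0.079;0.8 0 0 -0.0055 -0.0365 0.079' >/dev/null; python3 st.py; python3 -m handwheel '0 0 0 -0.0028 -0.0182 0.0395;0 0 0 -0.0028 -0.0182 0.0395'>/dev/null;python3 st.py
```

```text
F n/ex/ey 1.8 0.8 4.1 M n -0.056 turn ccw 43.2 [ 0.  -0.2] pos n/ex/ey mm -3.9 0.37 0.4 t 7.4 grip 0.20861636377414705 40.26807872025529 q7 [-0.09  0.58  0.25  1.98 -0.86  0.79  1.41]
F n/ex/ey 0.2 1.7 4.1 M n -0.052 turn ccw 45.6 [ 0.  -0.2] pos n/ex/ey mm -3.9 0.36 0.26 t 7.57 grip 0.21324324724898247 40.27979004153167 q7 [-0.09  0.58  0.24  1.98 -0.86  0.79  1.44]
```

```bash
python3 -m handwheel '0 0 0 -0.0028 -0.0182 0.0395;0 0 0 -0.0028 -0.0182 0.0395'>/dev/null;python3 st.py
```

```text
F n/ex/ey 2.0 0.7 2.6 M n -0.09 turn ccw 48.1 [ 0.1 -0.2] pos n/ex/ey mm -3.88 0.32 0.05 t 7.73 grip 0.211928179517696 40.30757009568333 q7 [-0.08  0.58  0.23  1.98 -0.85  0.79  1.48]
```

```bash
python3 -m handwheel '0 0 0 -0.0028 -0.0182 0.0395;0 0 0 -0.0028 -0.0182 0.0395'>/dev/null;python3 st.py; python3 -m handwheel '0 0 0 -0.0028 -0.0182 0.0395;0 0 0 -0.0028 -0.0182 0.0395'>/dev/null;python3 st.py
```

```text
F n/ex/ey 1.8 1.8 4.2 M n -0.104 turn ccw 50.6 [ 0.1 -0.2] pos n/ex/ey mm -3.87 0.35 0.09 t 7.9 grip 0.21398040734418017 40.27278169938654 q7 [-0.07  0.58  0.22  1.98 -0.84  0.78  1.52]
F n/ex/ey 1.2 1.7 3.6 M n -0.08 turn ccw 53.0 [ 0.  -0.2] pos n/ex/ey mm -3.85 0.33 0.15 t 8.07 grip 0.21086517746021358 40.237847362368484 q7 [-0.06  0.58  0.21  1.98 -0.84  0.78  1.55]
```

```bash
python3 -m handwheel '0 0 0 -0.0028 -0.0182 0.0395;0 0 0 -0.0028 -0.0182 0.0395'>/dev/null;python3 st.py
```

```text
F n/ex/ey 1.6 2.3 4.6 M n -0.112 turn ccw 55.5 [ 0.  -0.2] pos n/ex/ey mm -3.8 0.24 0.18 t 8.23 grip 0.21023047199297834 40.19502907729475 q7 [-0.06  0.58  0.2   1.98 -0.83  0.77  1.59]
```

```bash
python3 -m handwheel '0 0 0 -0.0028 -0.0182 0.0395;0 0 0 -0.0028 -0.0182 0.0395'>/dev/null;python3 st.py; python3 -m handwheel '0 0 0 -0.0028 -0.0182 0.0395;0 0 0 -0.0028 -0.0182 0.0395'>/dev/null;python3 st.py
```

```text
F n/ex/ey 2.3 2.0 4.6 M n -0.001 turn ccw 58.0 [ 0.  -0.2] pos n/ex/ey mm -3.75 0.18 0.14 t 8.4 grip 0.2065161786921034 40.14674975311209 q7 [-0.05  0.57  0.19  1.98 -0.83  0.77  1.63]
F n/ex/ey 3.3 2.2 5.6 M n -0.017 turn ccw 60.5 [ 0.  -0.2] pos n/ex/ey mm -3.63 0.2 0.1 t 8.57 grip 0.20933544927810266 40.15712730579253 q7 [-0.04  0.57  0.18  1.98 -0.82  0.76  1.67]
```

```bash
python3 -m handwheel '0 0 0 -0.0028 -0.0182 0.0395;0 0 0 -0.0028 -0.0182 0.0395'>/dev/null;python3 st.py
```

```text
F n/ex/ey 5.8 1.7 4.0 M n -0.059 turn ccw 63.0 [ 0.  -0.2] pos n/ex/ey mm -3.44 0.21 0.03 t 8.73 grip 0.2131778974065975 40.216919951926684 q7 [-0.04  0.57  0.17  1.98 -0.81  0.76  1.7 ]
```

The upward force has risen to 5.8 N and the cap is creeping up. I'll test with a small lift.

```bash
python3 -m handwheel '-0.1 -0.8 1.8 0 0 0;-0.1 -0.8 1.8 0 0 0;-0.1 -0.8 1.8 0 0 0'>/dev/null;python3 st.py
```

```text
F n/ex/ey 8.5 0.8 2.7 M n 0.097 turn ccw 63.0 [ 0.  -0.2] pos n/ex/ey mm -1.13 0.02 0.05 t 8.98 grip 0.21106342065026423 40.34707128012087 q7 [-0.04  0.57  0.17  1.97 -0.81  0.77  1.7 ]
```

It's released: it rose 2.3 mm while the spring still pushed it up. I'll lift it straight along the axis.

```bash
python3 -m handwheel '-0.1 -0.8 1.8 0 0 0;-0.25 -1.7 3.6 0 0 0;-0.25 -1.7 3.6 0 0 0'>/dev/null;python3 st.py;python3 -m handwheel '-0.1 -0.8 1.8 0 0 0;-0.25 -1.7 3.6 0 0 0;-0.25 -1.7 3.6 0 0 0'>/dev/null;python3 st.py
```

```text
F n/ex/ey 1.7 0.2 3.8 M n 0.147 turn ccw 63.1 [ 0.1 -0.1] pos n/ex/ey mm 2.01 -0.39 -0.07 t 9.23 grip 0.2073189918179919 40.25590682933398 q7 [-0.04  0.56  0.17  1.97 -0.8   0.77  1.7 ]
F n/ex/ey -4.1 1.6 5.5 M n 0.21 turn ccw 63.1 [ 0.1 -0.1] pos n/ex/ey mm 5.13 -0.43 -0.23 t 9.48 grip 0.21204565861468952 40.18174302778789 q7 [-0.04  0.56  0.18  1.97 -0.8   0.78  1.69]
```

```bash
python3 -m handwheel '0.6 -0.6 0.8 0 0 0;1.2 -1.7 3.4 0 0 0;1.2 -1.7 3.4 0 0 0'>/dev/null;python3 st.py;python3 -m handwheel '-0.1 -0.8 1.8 0 0 0;-0.25 -1.7 3.6 0 0 0;-0.25 -1.7 3.6 0 0 0'>/dev/null;python3 st.py
```

```text
F n/ex/ey -3.9 1.6 3.1 M n 0.12 turn ccw 63.1 [ 0.2 -0. ] pos n/ex/ey mm 8.58 -0.52 -0.2 t 9.73 grip 0.21037366608654445 40.15121422671655 q7 [-0.04  0.56  0.18  1.96 -0.79  0.79  1.69]
F n/ex/ey -2.8 1.5 1.9 M n 0.039 turn ccw 63.1 [ 0.2 -0. ] pos n/ex/ey mm 13.25 -0.57 -0.29 t 9.98 grip 0.20913757673242037 40.1154212162146 q7 [-0.03  0.55  0.19  1.96 -0.78  0.8   1.68]
```

Coming off smoothly. I'll keep going along the axis until the cap is well clear.

```bash
python3 -m handwheel '-0.25 -1.7 3.6 0 0 0;-0.5 -3.3 7.2 0 0 0;-0.8 -5 10.9 0 0 0;-1 -6.7 14.5 0 0 0;-1.3 -8.4 18.1 0 0 0;-1.9 -12.5 27.2 0 0 0;-2.5 -16.7 36.3 0 0 0;-2.5 -16.7 36.3 0 0 0';python3 st.py
python3 - <<'E'
from go import *
from plant import camera,camera_params,observe
p,d=camera("scene");cv2.imwrite("pics/s4.png",cv2.resize(p[110:260,190:390],None,fx=4,fy=4))
E
```

```text
clock: 10.65
tool_pos: [0.5376, 0.0777, 0.1728]
ee_rot: [-0.917, -2.863, -0.655]
force: [0.5, -1.4, -0.9]
grip_width: 0.207
gripper_force: 40.0
F n/ex/ey -0.3 1.5 0.7 M n -0.004 turn ccw 63.1 [-0.1 -0.3] pos n/ex/ey mm 56.16 0.14 2.69 t 10.65 grip 0.20680324185583002 40.02775065240712 q7 [-0.03  0.49  0.22  1.92 -0.73  0.89  1.64]
```

View pics/s4.png

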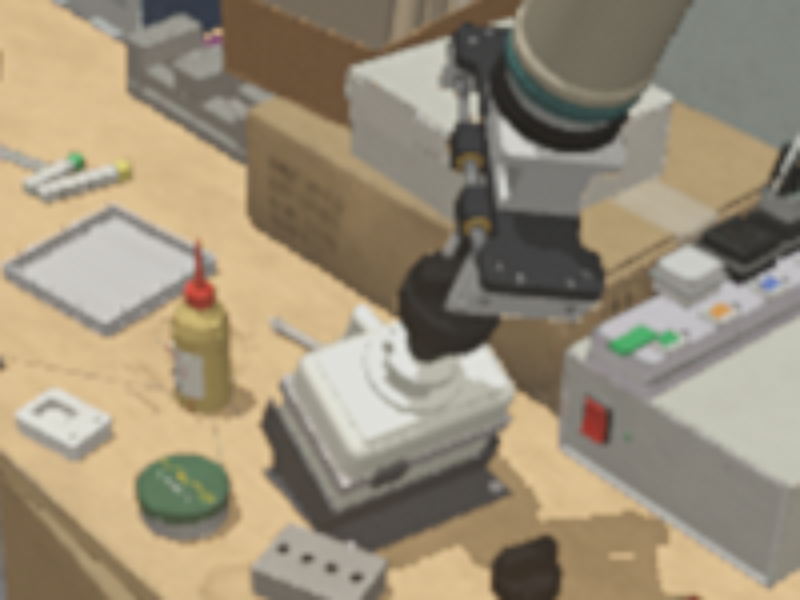

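The cap is off and held in the fingers at about (450,305), and the neck is bare. I'll work out the move to the tray with the cap upright.

```bash
cat > tr.py <<'E'
from go import *
a=np.radians(60);y=np.array([np.cos(a),np.sin(a),0]);z=np.array([0,0,-1.]);U=R.from_matrix(np.c_[np.cross(y,z),y,z])
tgt=np.array([.546,.468,.05])
if __name__=="__main__": delta(tgt,U)
E
python3 tr.py
```

```text
shift mm [   8.8  389.7 -122.1] turn [-0.431  0.047  0.094] deg 25.4 F [ 0.7 -0.1 -1.1] t 10.7 grip 0.208 40.027311849707985 q [-0.03  0.5   0.22  1.92 -0.73  0.88  1.64]
```

```bash
python3 -m handwheel '0 0 20 0 0 0;0 0 45 0 0 0;0 0 70 0 0 0;0 0 90 0 0 0;0 15 100 -0.05 0.005 0.01;0 35 100 -0.11 0.012 0.025;1 60 100 -0.17 0.018 0.037;2 85 100 -0.23 0.025 0.05';python3 -m handwheel '1 28 0 -0.05 0.005 0.01;2 56 0 -0.1 0.011 0.022;3 84 0 -0.15 0.016 0.033;4 112 0 -0.2 0.022 0.044;5 140 0 -0.2 0.022 0.044;6 168 0 -0.2 0.022 0.044;6.5 196 0 -0.2 0.022 0.044;7 224 0 -0.2 0.022 0.044';python3 -m handwheel '0 28 -20 0 0 0;0 55 -50 0 0 0;0 75 -85 0 0 0;0 80 -120 0 0 0;0 80 -155 0 0 0;0 80 -190 0 0 0;0 80 -190 0 0 0';python3 tr.py
```

```text
clock: 11.37
tool_pos: [0.5384, 0.1645, 0.2715]
ee_rot: [-0.869, -2.97, -0.307]
force: [1.2, 0.5, -0.4]
grip_width: 0.209
gripper_force: 40.0
clock: 12.03
tool_pos: [0.5444, 0.3899, 0.2702]
ee_rot: [-0.812, -3.03, -0.0]
force: [-0.2, -0.5, -1.0]
grip_width: 0.211
gripper_force: 40.0
clock: 12.62
tool_pos: [0.5393, 0.4647, 0.0721]
ee_rot: [-0.81, -3.022, 0.018]
force: [-1.3, -0.5, -3.0]
grip_width: 0.21
gripper_force: 40.0
shift mm [  6.7   3.3 -22.1] turn [ 0.008 -0.015  0.   ] deg 1.0 F [-1.3 -0.5 -3. ] t 12.62 grip 0.21 40.02409956779957 q [-0.89  0.85  0.27  1.39 -0.25  0.96  0.49]
```

```bash
python3 -m handwheel '0 0 0 0 0 0;0 0 0 0 0 0'>/dev/null; python3 - <<'E'
from tr import *
from plant import camera,camera_params,observe
o=[];s=observe();T=R.from_rotvec(s["ee_rot"]);t=s["tool_pos"]
for nm,(r,c) in (("scene",(140,180)),("top",(120,100))):
    p,d=camera(nm);z=dict(p=p,d=d,**camera_params(nm));o.append(cv2.resize(p[r:r+90,c:c+100],None,fx=4,fy=4,interpolation=cv2.INTER_CUBIC))
    P=cloud(z);m=(p.max(2)<60)&(d>0)&(np.linalg.norm(P[...,:2]-t[:2],axis=2)<.04)&(P[...,2]<.12)
    q=P[m];print(nm,len(q),np.percentile(q,[1,50,99],axis=0).round(3).tolist())
cv2.imwrite("pics/c5.png",np.hstack(o));delta(tgt,U)
# tray in scene cam by depth
for nm in("scene0","top0"):
    z=load(nm);P=cloud(z);hs=cv2.cvtColor(z["p"],cv2.COLOR_BGR2HSV)
    m=(hs[...,1]<60)&(P[...,2]<.03)&(P[...,2]>-.01)&(np.linalg.norm(P[...,:2]-[.546,.468],axis=2)<.1)
    r=cv2.minAreaRect((P[m][:,:2]*1000).astype(np.float32));print(nm,r,P[m].mean(0))
E
```

```text
scene 32 [[0.511, 0.436, 0.099], [0.543, 0.442, 0.103], [0.566, 0.466, 0.12]]
top 1 [[0.516, 0.481, 0.116], [0.516, 0.481, 0.116], [0.516, 0.481, 0.116]]
shift mm [ -1.2  -1.5 -34. ] turn [-0.005  0.001  0.001] deg 0.3 F [-0.2  0.1 -1.2] t 12.88 grip 0.21 40.02426859646221 q [-0.89  0.83  0.27  1.38 -0.25  0.96  0.49]
scene0 ((551.6188354492188, 480.1123352050781), (149.54452514648438, 153.4978485107422), 8.380587577819824) [0.54695868 0.47260236 0.00525802]
top0 ((547.3298950195312, 470.7929382324219), (124.37843322753906, 129.9700164794922), 7.596924781799316) [0.54771574 0.47120816 0.0047869 ]
```

View pics/c5.png

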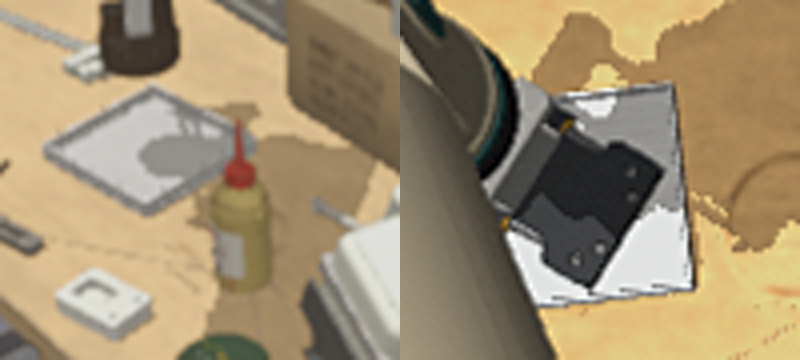

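The scene view (left) shows the cap at (140,40), hanging above the tray, with its shadow on the tray floor. The top view shows the gripper centred over the tray. The rim is at about z=0.094, so I'll lower it and finish by feel.

```bash
python3 -m handwheel '0 0 -20 0 0 0;0 0 -40 0 0 0;0 0 -58 0 0 0;0 0 -70 0 0 0;0 0 -78 0 0 0;0 0 -82 0 0 0;0 0 -82 0 0 0;0 0 -82 0 0 0'; python3 -m handwheel '0 0 -1.5 0 0 0;0 0 -3 0 0 0;0 0 -3 0 0 0;0 0 -3 0 0 0';python3 tr.py
```

```text
clock: 13.55
tool_pos: [0.546, 0.4687, -0.0002]
ee_rot: [-0.814, -3.032, -0.004]
force: [-0.2, -0.1, -1.0]
grip_width: 0.209
gripper_force: 40.0
clock: 13.88
tool_pos: [0.5453, 0.4683, -0.004]
ee_rot: [-0.813, -3.032, -0.002]
force: [0.1, -0.7, -1.1]
grip_width: 0.21
gripper_force: 40.0
shift mm [ 0.7 -0.3 54. ] turn [-0.002 -0.002  0.001] deg 0.2 F [ 0.1 -0.7 -1.1] t 13.88 grip 0.21 40.02378033799687 q [-0.87  0.93  0.25  1.43 -0.28  0.81  0.51]
```

```bash
python3 -m handwheel '0 0 -0.7 0 0 0;0 0 -1.5 0 0 0;0 0 -1.5 0 0 0;0 0 -1.5 0 0 0'; python3 -m handwheel '0 0 -0.7 0 0 0;0 0 -1.5 0 0 0;0 0 -1.5 0 0 0;0 0 -1.5 0 0 0'
```

```text
clock: 14.22
tool_pos: [0.5452, 0.4682, -0.0058]
ee_rot: [-0.813, -3.031, -0.001]
force: [-0.1, 0.3, -1.2]
grip_width: 0.213
gripper_force: 40.0
clock: 14.55
tool_pos: [0.5454, 0.4683, -0.0069]
ee_rot: [-0.813, -3.032, -0.002]
force: [-0.1, -0.2, 2.8]
grip_width: 0.212
gripper_force: 40.0
```

Contact made (about 4 N). Release and retreat straight up.

```bash
python3 -m handwheel '0 0 0.7 0 0 0;0 0 0.7 0 0 0;0 0 0.7 0 0 0' 255 5; python3 -m handwheel '0 0 0 0 0 0;0 0 0 0 0 0;0 0 0 0 0 0;0 0 0 0 0 0;0 0 0 0 0 0;0 0 0 0 0 0' 140; python3 -m handwheel '0 0 3 0 0 0;0 0 10 0 0 0;0 0 20 0 0 0;0 0 40 0 0 0;0 0 70 0 0 0;0 0 105 0 0 0;0 0 140 0 0 0;0 0 175 0 0 0';python3 -m handwheel '0 -20 20 0 0 0;-30 -50 30 0 0 0;-60 -85 30 0 0 0;-70 -120 30 0 0 0;-70 -155 30 0 0 0;-70 -190 30 0 0 0;-70 -190 30 0 0 0;-70 -190 30 0 0 0'; python3 - <<'E'
from tr import *
from plant import camera,camera_params
o=[]
for nm,(r,c) in (("scene",(140,180)),("top",(120,100))):
    p,d=camera(nm);z=dict(p=p,d=d,**camera_params(nm));o.append(cv2.resize(p[r:r+90,c:c+100],None,fx=4,fy=4,interpolation=cv2.INTER_CUBIC))
    P=cloud(z);m=(p.max(2)<60)&(d>0)&(np.linalg.norm(P[...,:2]-[.546,.468],axis=2)<.055)&(P[...,2]<.08)
    q=P[m];print(nm,len(q),np.percentile(q,[1,50,99],axis=0).round(3).tolist())
cv2.imwrite("pics/c6.png",np.hstack(o))
E
```

```text
clock: 14.8
tool_pos: [0.5452, 0.4681, -0.0068]
ee_rot: [-0.813, -3.031, -0.001]
force: [0.6, 0.5, -0.0]
grip_width: 0.213
gripper_force: 5.0
clock: 15.3
tool_pos: [0.5453, 0.4683, -0.0065]
ee_rot: [-0.813, -3.031, -0.002]
force: [-0.1, -0.6, 0.3]
grip_width: 0.452
gripper_force: 0.0
clock: 15.97
tool_pos: [0.5453, 0.4682, 0.1715]
ee_rot: [-0.814, -3.032, -0.003]
force: [0.1, 0.3, 0.7]
grip_width: 0.45
gripper_force: 0.0
clock: 16.63
tool_pos: [0.4761, 0.2763, 0.2002]
ee_rot: [-0.82, -3.031, -0.004]
force: [0.1, 0.3, 0.4]
grip_width: 0.452
gripper_force: 0.0
scene 1 [[0.561, 0.447, 0.034], [0.561, 0.447, 0.034], [0.561, 0.447, 0.034]]
top 500 [[0.514, 0.442, 0.01], [0.542, 0.466, 0.033], [0.571, 0.497, 0.058]]
```

View pics/c6.png

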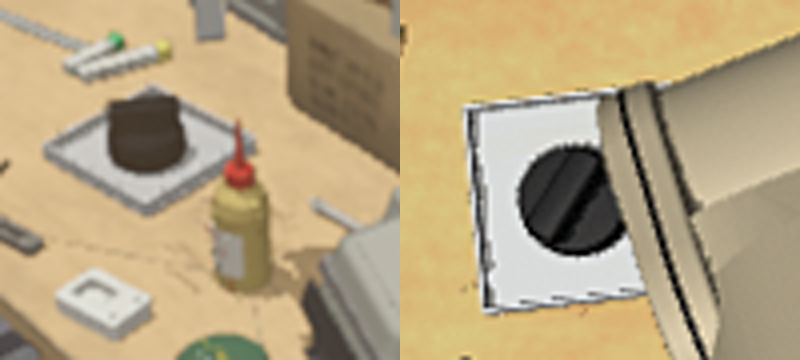

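In both views the cap stands upright in the middle of the tray with the wing on top, at (145,135) in the scene crop and (575,200) in the top crop. The gripper is clear of everything, so I'll hand in.

```bash
python3 -c "
from plant import *
print(hand_in())"
```

```text
the job is handed in; nothing more can be done
None
```

The jug is open: its cap let go at about 63° of turn, lifted straight off, and now stands on its rim, wing up, in the middle of the drip tray with the gripper clear; handed in at about 17 s, verdict not shown.

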